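# Unlatch and open a bench dust filter

## Task

Open the bench dust filter for a filter change: press its snap tab fully in with the fingertips (it stays in), and only then push the released cover straight back along its rails until the filter well is completely uncovered. Push only, without lifting or tilting the cover; leave it lying flat between the rails on the rear deck, and do not disturb the sanding block, offcut, tin and dowel standing round it.

Things in the scene. Friction and masses are not known exactly. Their poses are not given: they have to be found in the camera images.
- filter_base: Grey dust filter housing, fixed. Origin on the bench top on its centre line; x runs from the snap tab end (robot's side) to the rear, y left, z up. Body x -150 to 120 mm (rear hose port to 142), y -60 to 60; flat deck at z = 36 mm. Rails along both sides (inner faces y = -52.5 and 52.5, tops z = 46 mm). Low end stop on the rear deck, face at x = 106 mm.
- well_center (a point): Centre of the filter well's mouth, at deck height (housing x = -44, y = 0, z = 36 mm). The well, a recess with a pleated paper filter, spans 68 mm along the housing (x = -78 to -10) and 80 mm across; the cover hides it at the start. Behind it lies the empty rear deck.
- snap_tab (a joint): How far the snap tab is pressed in (straight down): 0 = out, cover locked; 0.009 m = fully in. Starts at 0 to 0.001. It moves against a steady friction of about 4 N, has no return spring and stays where it is left. The cover is released from about 0.006 m on.
- tab_pad (a point): Centre of the top of the tab's ribbed steel thumb pad, 28 mm along the housing, 34 mm across, at housing x = -124, y = 0. Its top is 11 mm above the deck (47 mm above the bench) when out, 2 mm above the deck when in. A tongue joins it to a steel catch (housing x = -94 to -87, 30 mm wide, 8 mm above the deck when out) in the window of the cover's toe.
- cover: Loose grey plastic cover, louvred top, about 0.2 kg. Origin: centre of the cap's underside; axes as the housing's. Cap 80 mm long (x), 100 wide, 36 high; towards the tab a toe (two arms and cross-bar, 60 wide, 10 high) reaches to x = -60 mm. Shut at housing x = -44, y = 0, z = 36 mm, 2 to 3 mm of play. Well wholly clear after 94 mm of travel; end stop after 110.
- cover_face (a point): Point on the upright flat front face of the cover's cap (towards the tab, 100 mm wide, from 0 to 36 mm above the deck), on its centre line, 24 mm above the deck: the place to push, above the 10 mm high toe, which stands out 20 mm in front of it. Moves with the cover.
- sanding_block: Brown cork sanding block, 60 x 104 x 31 mm, loose, to the left of the housing; origin under its centre. To be left alone.
- offcut_2: Plain wooden offcut, 28 x 62 x 28 mm, loose, at the right of the housing near the tab; origin under its centre. To be left alone.
- tin_of_screws: Round food tin used for screws, 57 mm across, 72 mm high, loose, to the right of the housing; origin under its centre. To be left alone.
- dowel: Upright piece of dowel, 16 mm across, 75 mm high, loose, to the left of the housing's rear; origin under its centre. To be left alone.
Things that resemble listed ones, but are neither listed nor needed, are in the scene too. What is shaped like the cover but blue or orange is not meant.

How it is judged:
By the outcome, as a careful person would: the job done as asked, in the order asked, and still so for the second after the job is handed in, with the robot touching nothing.
It also fails if it takes over 38 s, if anything falls off the work surface, if the arm or the gripper's body presses on something with over 40 N, if the wrist force passes 120 N, or if a joint passes its speed limit or range.

## Robot

A 6-joint arm with a two-finger parallel gripper is mounted at the origin on a cart in front of the work surface, level with it; the furniture and walls round the work are solid. World frame = base frame: x ahead of the robot, y to its left, z up, the work surface at z = 0. Lengths are in m, angles in rad, forces in N, time in s.
With the tool pointing down it reaches from about 0.3 to 0.825 m from the base axis. Payload 5.4 kg.
Tool frame: the origin (TCP) lies at the very end of the fingers, on their centre line; the grasp point (between the pads) lies 19 mm behind it; z points along the fingers, y is the line along which they close (so a half turn about z gives the same grasp; the last joint's range is limited). The gripper opens to 92 mm and grips with 3 to 60 N. Pads are 20 mm wide; open, the fingers measure 128 mm over their backs; the gripper's body (75 mm by 189 mm) begins 69 mm behind the grasp point.
Start: joints at [0.974, 0.158, 1.597, -0, 1.386, -0.21], TCP at [0.217, 0.532, 0.215] pointing down, gripper open.
Joint ranges: [-2.91, 2.91], [-0.94, 2.29], [0.18, 2.7], [-1.29, 4.43], [0.17, 2.64], [-3, 3]. Speed limits (rad/s): [2.57, 2.57, 3.14, 3.14, 3.14, 3.14].

## Interface

Orientations are given as a rotation vector (axis times angle).
In Python, from workcell import bot gives the robot as it stands. Calls block until the motion is done:
- bot.goto(position, orientation): joint-space move of the TCP to a pose.
- bot.line_to(position, rot=None, max_speed=0.15): straight line of the TCP; rot=None keeps the orientation; max_speed is the mean speed in m/s.
- bot.set_joints(angles): joint-space move.
- bot.set_gripper(opening, newtons=None): opening from 0.0 (shut) to 1.0 (fully open); newtons is the grip in N (None keeps the last); returns when the fingers have stopped.
- bot.hold(seconds).
- bot.inverse_kinematics(position, orientation): joint angles nearest the present ones, or None.
- bot.read_camera(name): name is "side" or "top" or "wrist"; returns a dict with "pixels" (400x640x3 uint8, blue, green, red), "fx", "fy", "cx", "cy" (pixels), "k1" (the pictures are not rectified: a ray, as slopes to the right and down, at radius r is drawn at 1 + k1 r^2 times it, then the intrinsics apply), "R" (3x3) and "t" (3): a world point X has camera coordinates R X + t. Camera axes: x right, y down, z forward; pixel columns grow to the right and rows downward; lengths in m; the calibration is good to about 2 mm. A picture is of the moment at which its call begins. There is no depth.
A pose or a line that the arm cannot do raises bot.MotionError and nothing moves.
- bot.job_done(): hands the job in; it is judged then, once.
Readings, each from a call of its own:
- bot.current_clock(): time.
- bot.current_joints(): joint angles.
- bot.current_joint_vel(): joint speeds.
- bot.current_effort(): joint torques, N m.
- bot.current_ee_pos(): TCP position.
- bot.current_tool_rot(): TCP orientation.
- bot.current_contact_force(): force on the tool from outside, world axes, zero at the start.
- bot.current_ft_torque(): the same for the moment, N m.
- bot.current_opening(): opening from 0.0 (shut) to 1.0 (fully open).
- bot.current_grip_force(): force on a finger pad.
Only numpy, scipy, OpenCV 4.12 (cv2) and the standard library are available. Lean on these libraries where they do the work, as an engineer would, in place of code of your own. Each camera call takes 0.05 s, during which the arm holds its last target. There are 200 camera calls.

## Working session

There is one attempt and no reset: what is moved stays moved. The work goes in short steps, each a Python script; the robot and the scene stay as the last script left them, time stands still between calls to the robot, and variables do not carry over. Pictures are saved under pics/ and viewed, at most 10 in all, crops included, and the job is handed in when it is done.

```bash
ls; mkdir -p pics; python3 - <<'E'
from workcell import bot
import cv2
for n in("top","side"):
    c=bot.read_camera(n); cv2.imwrite(f"pics/{n}0.png",c["pixels"])
    print(n,c["fx"],c["cx"],c["cy"],c["k1"],c["R"],c["t"])
E
```

```text
pics
top 468.3494406569285 318.1932760275101 200.1996549952948 -0.06013991823981192 [[-0.00154344 -0.99999219 -0.0036378 ]
 [-0.99838085  0.00174779 -0.05685615]
 [ 0.05686206  0.00354416 -0.99837575]] [0.01281892 0.58578251 1.07432758]
side 384.0497821401026 315.96754627170446 193.10107432090066 -0.0810232746060398 [[-0.99933374  0.02964596 -0.02128815]
 [ 0.03370508  0.52586812 -0.84989805]
 [-0.01400129 -0.85004931 -0.52651698]] [0.56438799 0.02480541 0.89718757]
```

View pics/top0.png

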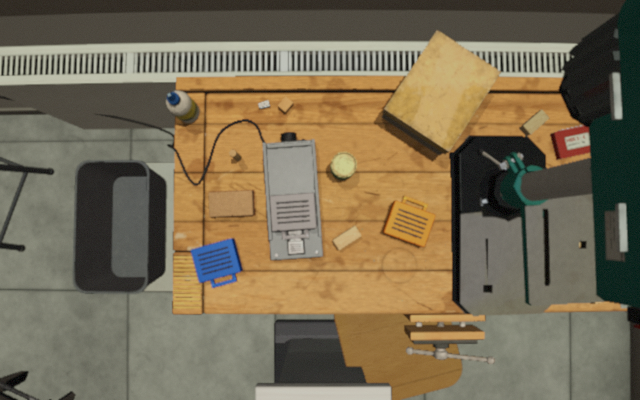

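View pics/side0.png

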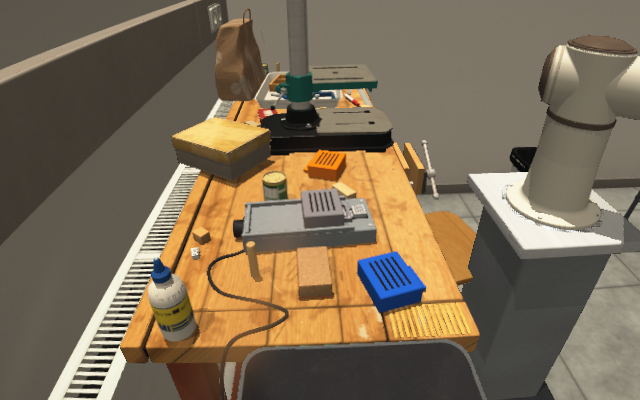

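Top view: grey housing spans about (264–322, 140–260), with the cover's louvres at (293, 212) and the tab at (296, 241). The side view agrees. I'll measure the housing by a low-saturation mask.

```bash
cat > h.py <<'E'
import numpy as np, cv2
def ray(c,uv,z):
    """pixels -> world points on plane z"""
    K=np.array([[c["fx"],0,c["cx"]],[0,c["fy"],c["cy"]],[0,0,1.]])
    n=cv2.undistortPoints(np.float64(uv).reshape(-1,1,2),K,np.array([c["k1"],0,0,0.])).reshape(-1,2)
    R=np.array(c["R"]); o=-R.T@np.array(c["t"])
    d=np.c_[n,np.ones(len(n))]@R
    return o+d*((z-o[2])/d[:,2])[:,None]
def proj(c,X):
    K=np.array([[c["fx"],0,c["cx"]],[0,c["fy"],c["cy"]],[0,0,1.]])
    return cv2.projectPoints(np.float64(X).reshape(-1,1,3),cv2.Rodrigues(np.array(c["R"]))[0],np.array(c["t"]),K,np.array([c["k1"],0,0,0.]))[0].reshape(-1,2)
E
python3 - <<'E'
from workcell import bot
from h import *
c=bot.read_camera("top"); im=c["pixels"]
hsv=cv2.cvtColor(im,cv2.COLOR_BGR2HSV)
m=((hsv[...,1]<70)&(hsv[...,2]>60)).astype(np.uint8)*255
roi=np.zeros_like(m); roi[125:275,245:340]=255; m&=roi
m=cv2.morphologyEx(m,cv2.MORPH_CLOSE,np.ones((7,7)));m=cv2.morphologyEx(m,cv2.MORPH_OPEN,np.ones((9,9)))
k=max(cv2.findContours(m,cv2.RETR_EXTERNAL,cv2.CHAIN_APPROX_NONE)[0],key=cv2.contourArea)
P=ray(c,k.reshape(-1,2),0.04)
r=cv2.minAreaRect(np.float32(P[:,:2]*1000)); print(r); print(cv2.boxPoints(r))
b=proj(c,np.c_[cv2.boxPoints(r)/1000,np.full(4,.04)])
s=5;x0,y0=235,130
v=cv2.resize(im[y0:y0+145,x0:x0+120],None,fx=4,fy=4,interpolation=cv2.INTER_CUBIC)
cv2.polylines(v,[np.int32((b-[x0,y0])*4)],True,(0,0,255),1)
cv2.imwrite("pics/crop1.png",v)
E
```

```text
((588.1588134765625, 71.61116027832031), (270.5455017089844, 120.66921997070312), 3.9840378761291504)
[[449.021    122.40141 ]
 [457.4049     2.023796]
 [727.29663   20.820908]
 [718.9127   141.19852 ]]
```

View pics/crop1.png

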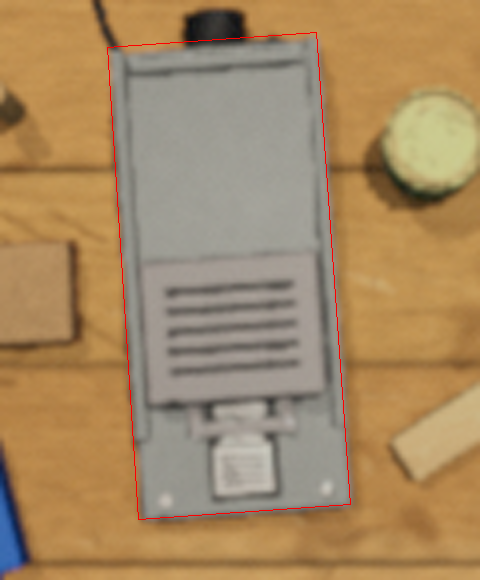

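The mask rectangle is 270.5 × 120.7 mm (expected 270 × 120), yaw 3.98°, and the pad is at about (296, 247) in full-image pixels. Next I'll check the pad by ray, move above it and look with the wrist camera.

```bash
cat >> h.py <<'E'
YAW=np.deg2rad(3.984); O=np.array([.6031,.0727])
hx=np.array([np.cos(YAW),np.sin(YAW),0]); hy=np.array([-hx[1],hx[0],0]); dn=np.array([0,0,-1.])
def W(x,y,z): return np.r_[O,0]+x*hx+y*hy+np.array([0,0,z])
def H(p): d=np.asarray(p)-np.r_[O,0]; return np.array([d@hx,d@hy,d[2]])*1000
def rot(s): return cv2.Rodrigues(np.c_[s*hx,-s*hy,dn])[0].ravel()
E
python3 - <<'E'
from workcell import bot
from h import *
c=bot.read_camera("top"); print("pad",H(ray(c,[(296,246.5)],.047)[0]))
q=np.array(bot.current_joints())
p=W(-.124,0,.12)
sol={s:bot.inverse_kinematics(p,rot(s)) for s in(1,-1)}
print(sol, bot.current_tool_rot())
s=min((s for s in sol if sol[s] is not None),key=lambda s:abs(sol[s][5]))
print("s",s)
bot.set_gripper(0.0,20); bot.goto(p,rot(s))
print(bot.current_clock(),H(bot.current_ee_pos()),bot.current_opening(),bot.current_contact_force())
for n in("wrist","top"):
    c=bot.read_camera(n); cv2.imwrite(f"pics/{n}1.png",c["pixels"])
    if n=="wrist": print([proj(c,W(x,y,z))[0].round() for x,y,z in[(-.124,0,.047),(-.11,.017,.047),(-.138,-.017,.047),(-.084,0,.06),(-.15,.06,.036),(-.15,-.06,.036)]])
E
```

```text
pad [-123.91574934   -2.16399185   47.        ]
{1: array([-0.11762208,  0.01726906,  1.94369619,  0.        ,  1.1806274 ,
        1.38364033]), -1: array([-0.11762208,  0.01726906,  1.94369619,  0.        ,  1.1806274 ,
       -1.75795233])} [-6.03643496e-01 -3.08259470e+00  1.69343905e-03]
s 1
3.5167 [-123.87746371    0.55607735  120.14744671] 0.011642935214423916 [ 0.29691914  0.2381222  -0.17710487]
[array([319., 214.]), array([298., 198.]), array([339., 230.]), array([319., 169.]), array([250., 238.]), array([387., 238.])]
```

View pics/wrist1.png

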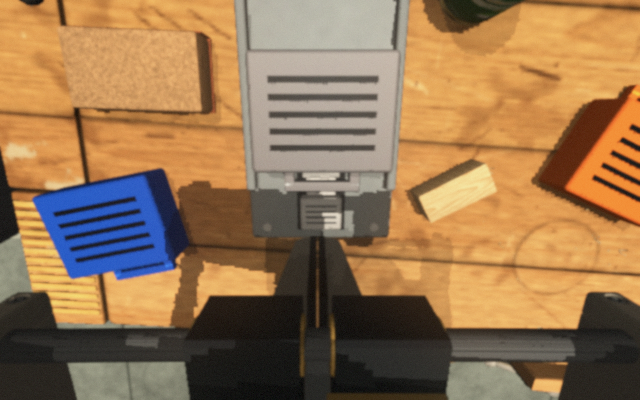

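The wrist view shows the pad at (321, 211) against a predicted (319, 214), so I'm about 2 mm off in y. The closed fingertips are at (318, 240). I'll correct for that and press in small steps while reading the force.

```bash
sed -i 's/^hx=/OFF=1\nhx=/' h.py; cat >> h.py <<'E'
O=(np.r_[O,0]+.001*hx-.0017*hy)[:2]
E
python3 - <<'E'
from workcell import bot
from h import *
r=rot(1)
bot.line_to(W(-.124,0,.052),r,max_speed=.1)
f0=np.array(bot.current_contact_force())
for i in range(16):
    z=.050-.001*i
    bot.line_to(W(-.124,0,z),max_speed=.03)
    f=np.array(bot.current_contact_force())-f0
    print(round(z,4),H(bot.current_ee_pos()).round(1),f.round(1))
    if f[2]>18: break
print(bot.current_clock())
E
```

```text
0.05 [-123.7   -0.    50.4] [-0.2  0.2 -0.9]
0.049 [-124.   -0.   49.] [-0.  -0.2 -1.3]
0.048 [-124.1    0.    47.9] [ 0.7 -1.1 -0.4]
0.047 [-124.     0.    46.9] [-0.2  0.2 -2. ]
0.046 [-124.    -0.    46.1] [-1.8  0.4  0.5]
0.045 [-124.   -0.   45.] [-1.1  0.3  1.4]
0.044 [-123.9   -0.    44. ] [-0.6  0.6  0.7]
0.043 [-124.    -0.    42.9] [ 0.  -0.9  1.3]
0.042 [-123.9   -0.    41.9] [-1.5 -0.6  0.7]
0.041 [-123.9   -0.    40.9] [-1.3 -1.   1.4]
0.04 [-123.9   -0.    39.9] [-0.3  0.8  1.6]
0.039 [-123.9   -0.    38.9] [-1.  -1.   1.4]
0.038 [-124.    -0.    38.2] [-1.6  0.1  4.3]
0.037 [-123.9   -0.    38. ] [-5.5  0.  11.8]
0.036 [-123.9   -0.    37.8] [-7.8 -0.3 18.4]
8.2
```

The tab met its stop at z = 38 mm with 18 N, so it is fully in. Next I'll retract and push the cover.

```bash
python3 - <<'E'
from workcell import bot
from h import *
bot.line_to(W(-.124,0,.070),max_speed=.08)
c=bot.read_camera("wrist"); cv2.imwrite("pics/wrist2.png",c["pixels"][100:300,180:460])
bot.line_to(W(-.112,0,.056),max_speed=.08)
f0=np.array(bot.current_contact_force()); ok=True
for x in np.r_[np.arange(-.104,-.085,.003),np.arange(-.08,.0061,.0072)]:
    bot.line_to(W(x,0,.056),max_speed=.05)
    f=np.array(bot.current_contact_force())-f0
    print(round(x*1000),H(bot.current_ee_pos()).round(1),(f@hx).round(1),f[2].round(1))
    if f@hx<-12: print("STOP");break
print(bot.current_clock())
c=bot.read_camera("top"); cv2.imwrite("pics/top2.png",cv2.resize(c["pixels"][100:280,220:380],None,fx=3,fy=3))
E
```

```text
-104 [-1.035e+02 -1.000e-01  5.640e+01] 0.4 0.7
-101 [-100.8   -0.    56.1] 0.8 1.0
-98 [-97.8  -0.   56. ] -0.3 -0.5
-95 [-95.    0.   55.9] -0.3 -1.0
-92 [-91.8  -0.   55.9] 0.2 -0.6
-89 [-88.6  -0.   56.1] -0.5 -0.4
-86 [-85.5  -0.   56.1] 1.3 -0.4
-80 [-79.2  -0.1  56.2] 0.0 0.6
-73 [-72.1  -0.1  56.1] 0.3 0.1
-66 [-64.9  -0.1  56.1] 0.7 0.3
-58 [-57.8  -0.1  56.1] 0.1 1.2
-51 [-50.5  -0.1  56.1] -0.6 -0.4
-44 [-43.4  -0.1  56.1] 0.5 0.8
-37 [-36.1  -0.1  56.1] -0.2 -0.6
-30 [-29.   -0.1  56.1] -0.1 0.2
-22 [-21.7  -0.1  56.1] 0.5 -0.1
-15 [-14.5  -0.   56.1] -0.3 -0.5
-8 [-7.4 -0.1 56.1] 0.1 -0.1
-1 [-0.2 -0.1 56. ] -0.0 -0.8
14.4917
```

View pics/top2.png

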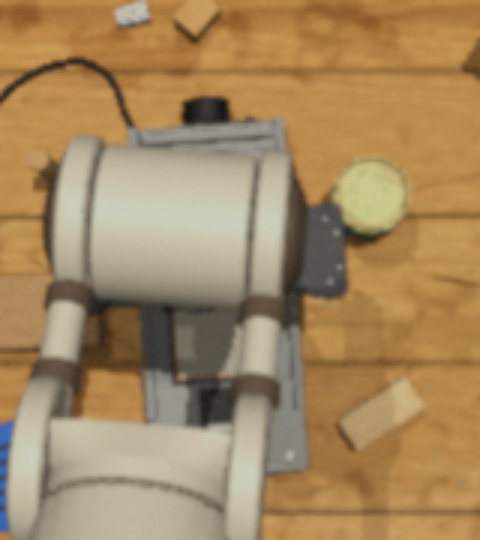

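The top view is blocked by the arm, though the open well shows at about (207, 345) in the crop. I'll check with the wrist and side cameras.

```bash
python3 - <<'E'
from workcell import bot
from h import *
a=bot.read_camera("wrist"); b=bot.read_camera("side")
for c in(a,b): print([proj(c,W(x,0,z))[0].round() for x,z in[(-.01,.036),(.01,.06),(-.078,.036),(.106,.04)]])
cv2.imwrite("pics/w3.png",np.vstack([a["pixels"][0:280,100:540],cv2.resize(b["pixels"][160:270,210:400],(440,255))]))
E
```

```text
[array([318., 253.]), array([318., 240.]), array([318., 339.]), array([319.,  64.])]
[array([303., 217.]), array([293., 209.]), array([335., 215.]), array([247., 220.])]
```

View pics/w3.png

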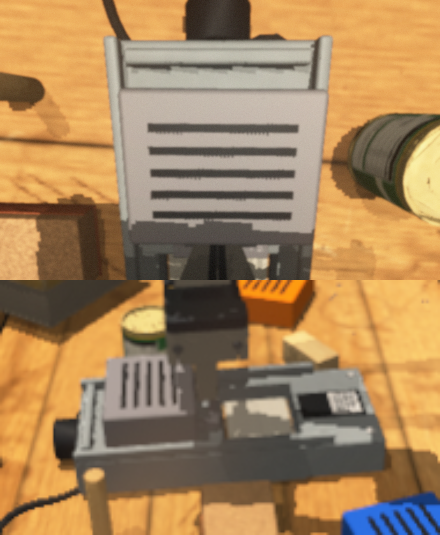

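The wrist and side views show the cover flat between the rails and the well open, but travel is only about 94 mm. I'll push 8 mm more, then back off, lift, clear away and check.

```bash
python3 - <<'E'
from workcell import bot
from h import *
f0=np.array(bot.current_contact_force())
for x in(.004,.008):
    bot.line_to(W(x,0,.056),max_speed=.04); print(((np.array(bot.current_contact_force())-f0)@hx).round(1))
bot.line_to(W(-.03,0,.056),max_speed=.1)
bot.line_to(W(-.06,0,.16),max_speed=.15)
bot.goto(W(-.2,.25,.22),rot(1))
print(bot.current_clock())
c=bot.read_camera("top"); b=bot.read_camera("side")
print(proj(c,[W(-.078,.04,.036),W(-.01,.04,.036),W(-.01,-.04,.036),W(.106,0,.04),W(.018,0,.072),W(.098,0,.072),W(-.002,0,.046)]).round(1)-[235,130])
cv2.imwrite("pics/top4.png",np.hstack([cv2.resize(c["pixels"][130:275,235:355],None,fx=4,fy=4,interpolation=cv2.INTER_CUBIC),cv2.resize(b["pixels"][160:305,230:310],(320,580))]))
E
```

```text
-0.5
-0.2
17.6917
[[42.2 97. ]
 [40.2 67.3]
 [75.  64.8]
 [54.1 15.7]
 [55.8 52.5]
 [53.4 16.8]
 [57.1 62.3]]
```

View pics/top4.png

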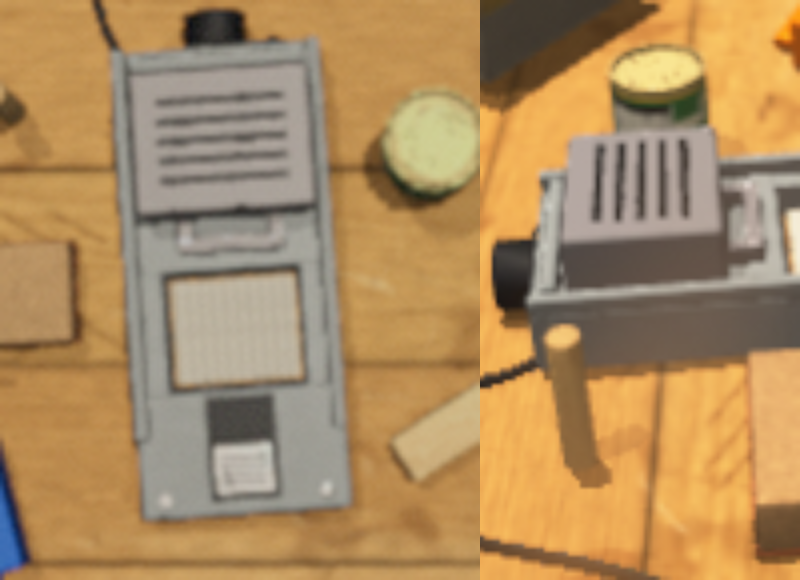

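The well is fully uncovered, spanning crop (165–305, 268–390), with the toe at row 250 clear of it. The cover lies flat between the rails, the tab is in and the surrounding items are unmoved.

```bash
python3 -c "
from workcell import bot
print(bot.job_done())"
```

```text
the job is handed in; nothing more can be done
None
```

I pressed the snap tab fully in, then pushed the cover straight back about 102 mm; the last pictures show the filter well fully open, the cover flat between the rails and the items around it unmoved. The job is handed in, with about 18 s of the 38 s used.

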